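# Check the spring of a sensor mount against its scale

### The job

On the bench stands a three-cornered tilt mount from the vinyl cutter with one spring-backed corner. Press that corner down by its round pad with the fingertips until the tip of the long pointer stands level with the index clip on the upright scale (not clearly past it), keep it there for at least one second, then let go so that the pointer springs back to rest. Pick nothing up, touch neither pointer nor clip, and leave the mount and everything else where they stand.

Things in the scene. Friction and masses are not known exactly. Their poses are not given: they have to be found in the camera images.
- mount: the whole tilt mount: a loose steel fixture of about 2 kg, to stay where it stands. Origin on the table top under the middle of the pivot line; local z up, x along the pivot line, y from the sprung corner towards the scale. Its dark base is 12 mm thick: x -65 to 65 mm, y -115 to 95 mm, then a 60 mm wide tongue on to y 260 mm
- pivot (a point): middle of the pivot line, 50 mm above the table. On two ball posts at local x -57 and 57 mm (y 0) tilts an aluminium three-cornered plate, 6 mm thick; its third corner, at local y -80 mm, sits on a coil spring and carries the round pad
- scale_top (a point): top edge, mid width, of the upright aluminium scale: 60 mm wide, up to 130 mm above the table, 4 mm thick, at local x -14 mm and y 165 to 225 mm of the mount, its ruled face towards local +x; the pointer plays in front of that face
- plate (a joint): tilt of the plate in rad: 0 at rest, grows as the sprung corner goes down, stop at 0.32. The pad takes about 1.5 N to start moving and roughly 24 N more per rad of tilt (about 6.5 N at 0.22 rad); it springs back by itself
- pad: the black round thumb pad on the sprung corner, 28 mm across and 9 mm high, at local (0, -80) mm of the mount; its flat top is 62 mm above the table at rest
- pad_top (a point): centre of the pad's top face; it goes down about 8 mm for every 0.1 rad
- pointer: thin dark steel rod fixed to the plate, 6 mm thick and tapered, from the pivot line to 200 mm on the scale's side; not to be touched. Origin on the pivot line
- tip (a point): point of the pointer, 200 mm from the pivot line; its height above the table is 50 mm + 200 mm x sin(joint plate), so 50 mm at rest, and it rises 2.5 mm for every 1 mm that the pad goes down
- index (a joint): height setting of the index clip on the scale in m, 0 to 0.022; the clip's mark is 75 mm + this value above the table (25 to 47 mm above the pointer's resting height). Set at the start, stiff, not to be changed
- clip: the black index clip on the scale's outer edge (local y 203 to 234 mm), with a flat 3 mm thick tongue reaching towards the pointer; not to be touched. Its local z is up
- mark (a point): end of the clip's tongue at mid thickness: the mark that the pointer's tip must stand level with (same height)
- screw_jar: small clear jar with a steel cap, 40 mm across, 50 mm high, stands near the pad; bystander, origin under its centre
- tape: grey tape roll lying flat, 68 mm across, 24 mm high, near the scale; bystander, origin under its centre
- knife: grey cutter knife lying on the table, 160 mm long, 20 mm wide, 16 mm high; bystander, origin under its handle
- mug: white mug, 80 mm across, 95 mm high, on the left of the table; bystander
- spray: white bottle, 60 mm across, 170 mm high, on the left of the table; bystander
- squeegee: white application squeegee, 100 by 70 mm, 12 mm high, on the right of the table; bystander
- blade_tray: grey two-part tray, 110 by 80 mm, 30 mm high, on the right of the table; bystander

How it is judged:
On the way, in this order (a step that is already met when the one before it is completed fails the run):
1. the fingers press the pad and the pointer's tip stays level with the clip's mark, within 4 mm, for one second (z of tip in the frame of mark between -0.004 and 0.004 m and contact force between the fingers and pad above 0.5 N), for 1 s.
2. the pad is let go and the pointer springs back to rest (value of joint plate below 0.02 rad and contact force between the fingers and pad below 0.1 N), for 0.2 s.
At the end, for the whole second after the job is handed in: the pad was held with the pointer's tip within 4 mm of the mark's height for one second; now the plate is back at rest (below 0.02 rad), and the mount stands flat within 12 mm of where it was (value of joint plate below 0.02 rad and linear speed of mount below 0.02 m/s and distance of mount from where it was at the start of the episode below 0.012 m and angle between mount's own z axis and vertical below 0.05 rad); the robot touches nothing.
It fails at once if the pointer is driven more than 8 mm past the mark (z of tip in the frame of mark above 0.008 m).
It fails at once if the pointer or the clip is touched (contact force between any of the fingers, the arm and pointer above 0.5 N or contact force between any of the fingers, the arm and clip above 0.5 N).
It fails at once if the mount is pinched or struck (more than 20 N) (contact force between the fingers and mount above 20 N).
It fails at once if the mount is shifted, tipped or lifted (distance of mount from where it was at the start of the episode above 0.015 m or height (world z) of mount above 0.008 m or angle between mount's own z axis and vertical above 0.08 rad).
It fails at once if a bystander is moved or lifted by more than 20 mm (distance of any of screw_jar, tape, knife, mug, spray, squeegee, blade_tray from where it was at the start of the episode above 0.02 m).
It also fails if it takes over 35 s, if anything falls off the work surface, if the arm or the gripper's body presses on something with over 40 N, if the wrist force passes 120 N, or if a joint passes its speed limit or range.

### The arm

A 6-joint arm with a two-finger parallel gripper is mounted at the origin on the work surface. World frame = base frame: x ahead of the robot, y to its left, z up, the work surface at z = 0. Lengths are in m, angles in rad, forces in N, time in s.
With the tool pointing down it reaches from about 0.35 to 0.975 m from the base axis. Payload 4.9 kg.
Tool frame: the origin (TCP) lies at the very end of the fingers, on their centre line; the grasp point (between the pads) lies 19 mm behind it; x points along the fingers, y is the direction in which the jaws open and shut, and the axes are right-handed (so a half turn about x gives the same grasp; the last joint's range is limited). The gripper opens to 85 mm and grips with 20 to 120 N. Pads are 22 mm wide; open, the fingers measure 114 mm over their backs; the gripper's body (76 mm by 85 mm) begins 54 mm behind the grasp point. The pads swing forward as they close: fully open they stand 13 mm farther back than shut.
Start: joints at [1.218, 0.053, 1.613, -0, 1.476, -0.119], TCP at [0.145, 0.608, 0.231] pointing down, gripper open.
Joint ranges: [-3.01, 3.01], [-1.01, 2.22], [0.06, 2.58], [-1.02, 4.17], [0.09, 2.62], [-3.14, 3.14]. Speed limits (rad/s): [2.57, 2.57, 3.14, 3.14, 3.14, 3.14].

### API

Orientations are given as a rotation vector (axis times angle).
In Python, from station import ctrl, get_image, calibration, finish_job, search_frame, cut_out, mark_of gives the robot as it stands. The module is installed in compiled form; this text tells all that it offers.
- The arm moves only by the tool arm_command, never from a script. Its argument "plan" is a list that holds one entry, the list of rows, each a list of 7 numbers: the shift along the tool's x, y, z in m, then the turn, a rotation vector about the tool's x, y, z in degrees, then the finger opening in m, from 0 to 0.0854. A call has 1 to 20 rows; each row shifts and turns the pose as measured when the row begins, along the tool's axes as they then stand; what a row does not reach is not made up. A row lasts 1/12 s, in which the tool goes at most 41.7 mm and 7.16 degrees, less where a joint would pass 70% of its speed; a pose out of reach is approached as far as the arm can. A call with a gripper value outside its range is refused whole. The fingers move at their own pace and stop on an object; "squeeze" is the grip in N (left out, the last holds). Time passes only in rows, so rows that do not move let the fingers close. It gives the time, the measured TCP pose, the force and the opening at its end, in the units of the state.
- ctrl.get_obs(): the state, without advancing time (a new reading comes with each control period).
- get_image(name): name is "side" or "top" or "wrist"; returns the picture (400x640x3 uint8, red, green, blue); there is no depth.
- calibration(name): a dict with "fx", "fy", "cx", "cy" (pixels), "cam_to_world" (4x4, takes a point from camera to world coordinates); the wrist camera has in their place "hand_eye" (4x4, takes a point from camera to tool coordinates, whose origin is the TCP and whose axes are the tool frame's). Camera axes: x right, y down, z forward; pixel columns grow to the right and rows downward; lengths in m; the calibration is good to about 2 mm. The wrist camera is an equidistant fisheye: a pixel r from the principal point sees the ray r / f radians off the axis. A picture is of the moment at which its call begins: read the wrist's pose just before it. calibration takes no time and is no camera call.
- finish_job(): hands the job in, once; it reports no verdict.
Trained networks look in the newest picture that a camera, given by its name, has taken for a name from the list of things; names that differ only in an ending like _2 or _b are one class to them, and where a whole thing is asked for, a point or a joint stands for the part that bears it (a point fixed in the world has none). Each returns a list of dicts, best first, with "conf" (0 to 1); they miss things now and then, are a little off and sometimes report something else, mostly with a low value. They report only what shows in the picture. A call takes as long as a camera call.
- search_frame(camera, thing): "at" ([x, y, z] in m, in the coordinates of the camera as it stood for that picture, good to about 4 mm: the middle of the surface that is visible of it).
- cut_out(camera, thing): "mask" (400x640 bool, what is visible of it).
- mark_of(camera, thing): "at" ([x, y, z] in m, in the coordinates of the camera as it stood for that picture, good to about 4 mm: a listed point, or the origin of a listed thing).
The state is a dict: "t": time; "q": joint angles; "dq": joint speeds; "effort": joint torques, N m; "tool_pos": TCP position; "tool_rot": TCP orientation; "contact_force": force on the tool from outside, world axes, zero at the start; "wrist_torque": the same for the moment, N m; "opening": finger opening in m.
Only numpy, scipy, OpenCV 4.12 (cv2) and the standard library are available. Lean on these libraries where they do the work, as an engineer would, in place of code of your own. Each camera call takes 0.05 s, during which the arm holds its last target. There are 200 camera calls.

## Working session

There is one attempt and no reset: what is moved stays moved. The work goes in short steps, Python scripts to look and compute and a tool call to move; the robot and the scene stay as the last step left them, time stands still between calls to the robot, and variables do not carry over. Pictures are saved under pics/ and viewed, about 8 in all and at most 12, crops included, and the job is handed in when it is done.

Besides the shell and the picture viewer there is one more tool, called by a JSON object that holds its "method" and its "body", one argument or row to a line. arm_command: Moves the arm, as the interface text tells. Its arguments: {"type":"object","properties":{"plan":{"type":"array","items":{"type":"array","items":{"type":"array","items":{"type":"number"}}}},"squeeze":{"type":"number"}},"required":["plan"]}

```bash
mkdir -p pics
cat > h.py <<'E'
import numpy as np, cv2
from scipy.spatial.transform import Rotation as R
from station import ctrl, get_image, calibration, finish_job, search_frame, cut_out, mark_of
def T_cam(n):
    c=calibration(n)
    if n!="wrist": return np.array(c["cam_to_world"])
    o=ctrl.get_obs(); T=np.eye(4); T[:3,:3]=R.from_rotvec(o["tool_rot"]).as_matrix(); T[:3,3]=o["tool_pos"]
    return T@np.array(c["hand_eye"])
def snap(n,f=None):
    T=T_cam(n); im=get_image(n)
    if f: cv2.imwrite("pics/"+f,im[:,:,::-1])
    return T,im
def pts(n,T,names,fn=mark_of):
    for t in names:
        r=fn(n,t)
        for d in r[:2]: print(n,t,round(d["conf"],2),np.round((T@np.r_[d["at"],1])[:3],4))
E
python3 - <<'E'
from h import *
print(ctrl.get_obs())
for n in("side","top"):
    T,im=snap(n,n+"0.png"); pts(n,T,["mount","pivot","scale_top","pad_top","tip","mark","screw_jar"])
    print(np.round(T,3).tolist(),{k:v for k,v in calibration(n).items() if k!="cam_to_world"})
E
```

```text
{'t': 0.0, 'q': array([ 1.21797898e+00,  5.33592053e-02,  1.61430079e+00, -3.44453004e-07,
        1.47597500e+00, -1.19020266e-01]), 'dq': array([-0.00056831, -0.00066249, -0.00023057, -0.00147885,  0.00061058,
       -0.00029665]), 'effort': array([ 2.24992524e-03, -3.93689382e+01, -3.70176494e+01, -1.85762019e-05,
        7.17053306e-03,  8.78802780e-06]), 'tool_pos': array([0.14459217, 0.60740815, 0.2300575 ]), 'tool_rot': array([ 0.18199749,  1.56346863, -0.18512288]), 'contact_force': array([-0.77716084, -0.9760119 , -0.6083761 ]), 'wrist_torque': array([-0.00262389,  0.04146725, -0.00605904]), 'opening': 0.08517283170609655}
side mount 0.91 [ 5.373e-01 -1.021e-01  4.000e-04]
side pivot 0.81 [ 0.5329 -0.0999  0.0484]
side scale_top 0.75 [0.4589 0.0767 0.1288]
side pad_top 0.47 [ 0.5626 -0.1748  0.0608]
side mark 0.38 [0.4634 0.0912 0.0959]
side screw_jar 0.55 [ 0.6595 -0.0927 -0.0042]
[[-0.687, -0.574, 0.446, 0.09], [-0.727, 0.533, -0.434, 0.428], [0.012, -0.622, -0.783, 0.884], [0.0, 0.0, 0.0, 1.0]] {'fx': 388.9465237469351, 'fy': 388.9465237469351, 'cx': 319.2727149446175, 'cy': 198.00042305778766}
top mount 0.73 [ 0.5382 -0.1009  0.0033]
top pivot 0.97 [ 0.5354 -0.0994  0.0542]
top pivot 0.38 [5.951e-01 4.519e-01 4.000e-04]
top scale_top 0.72 [0.4619 0.0837 0.1319]
top scale_top 0.72 [ 0.5366 -0.0979  0.0531]
top pad_top 0.7 [0.5944 0.4508 0.0036]
top pad_top 0.63 [ 0.5644 -0.1748  0.0635]
top tip 0.65 [ 0.3791 -0.0517  0.0026]
top mark 0.5 [0.466  0.0929 0.0964]
top screw_jar 0.67 [ 0.6566 -0.0871  0.0038]
top screw_jar 0.49 [ 0.5658 -0.178   0.0654]
[[0.01, -0.984, 0.177, 0.313], [-1.0, -0.009, 0.005, -0.026], [-0.003, -0.178, -0.984, 1.394], [0.0, 0.0, 0.0, 1.0]] {'fx': 492.2087483513206, 'fy': 492.2087483513206, 'cx': 313.5535861917985, 'cy': 203.0273666998478}
```

View images.

View pics/side0.png

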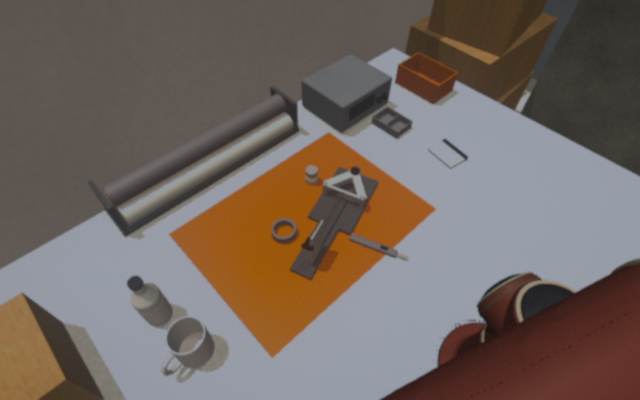

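View pics/top0.png

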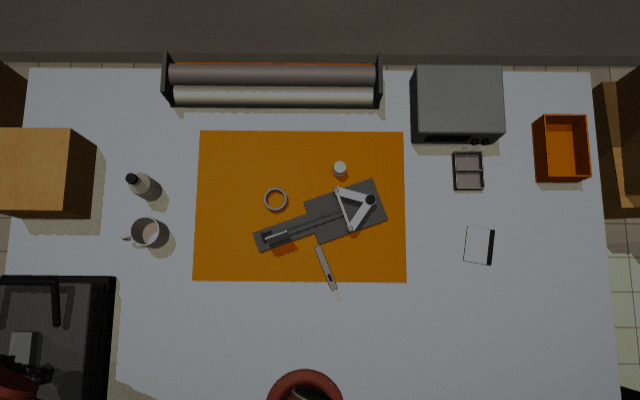

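Run:
```python
from h import *
c=calibration("wrist");print(c["fx"],c["cx"],c["cy"]);print(np.round(c["hand_eye"],3).tolist())
print(R.from_rotvec(ctrl.get_obs()["tool_rot"]).as_matrix().round(3))
```

```text
309.70691628693146 316.6747966684591 198.120974348822
[[-0.0, -0.285, 0.959, -0.143], [1.0, 0.0, 0.0, 0.0], [-0.0, 0.959, 0.285, -0.07], [0.0, 0.0, 0.0, 1.0]]
[[ 0.     0.232  0.973]
 [ 0.     0.973 -0.232]
 [-1.     0.    -0.   ]]
```

```bash
cat >> h.py <<'E'
P=np.array([.535,-.0998,0.]); Y=np.array([-.362,.932,0]); Y/=np.linalg.norm(Y); X=np.array([Y[1],-Y[0],0]); Z=np.array([0,0,1.])
def loc(x,y,z): return P+x*X+y*Y+z*Z
def tool(a):
    x=-np.cos(a)*Z+np.sin(a)*Y; z=-X; return np.c_[x,np.cross(z,x),z]
def proj(p,T):
    c=calibration("wrist"); v=np.linalg.inv(T)@np.r_[p,1]; v=v[:3]
    th=np.arctan2(np.hypot(v[0],v[1]),v[2]); r=c["fx"]*th/np.hypot(v[0],v[1]); return np.array([c["cx"]+r*v[0],c["cy"]+r*v[1]])
def pose(Rm,p):
    T=np.eye(4);T[:3,:3]=Rm;T[:3,3]=p;return T
def rows(Rt,pt,n,op=0.):
    o=ctrl.get_obs();R0=R.from_rotvec(o["tool_rot"]);p0=o["tool_pos"]
    w=(R0.inv()*R.from_matrix(Rt)).as_rotvec();out=[]
    for i in range(n):
        Ri=R0*R.from_rotvec(w*i/n); out.append([*np.round(Ri.inv().apply((pt-p0)/n),4),*np.round(np.degrees(w/n),2),op])
    print(out)
E
python3 - <<'E'
from h import *
HE=np.array(calibration("wrist")["hand_eye"])
for a in (.24,.3,.35,.45):
    T=pose(tool(a),loc(0,-80e-3,.045))@HE
    print(a,proj(loc(0,.2,.096),T),proj(loc(0,.205,.096),T))
rows(tool(.35),loc(0,-.08,.17),28)
E
```

```text
0.24 [  0.51547421 222.33112292] [ -0.94138607 221.66161835]
0.3 [ 13.65205347 216.26183895] [ 12.2977608  215.59404388]
0.35 [ 24.55000774 211.56533879] [ 23.27912699 210.8989912 ]
0.45 [ 46.20997364 203.0613977 ] [ 45.10071103 202.39812611]
[[np.float64(0.0022), np.float64(-0.0237), np.float64(0.021), np.float64(5.12), np.float64(0.91), np.float64(-0.28), 0.0], [np.float64(0.002), np.float64(-0.0217), np.float64(0.0231), np.float64(5.12), np.float64(0.91), np.float64(-0.28), 0.0], [np.float64(0.0017), np.float64(-0.0196), np.float64(0.025), np.float64(5.12), np.float64(0.91), np.float64(-0.28), 0.0], [np.float64(0.0014), np.float64(-0.0172), np.float64(0.0267), np.float64(5.12), np.float64(0.91), np.float64(-0.28), 0.0], [np.float64(0.001), np.float64(-0.0148), np.float64(0.0281), np.float64(5.12), np.float64(0.91), np.float64(-0.28), 0.0], [np.float64(0.0006), np.float64(-0.0122), np.float64(0.0293), np.float64(5.12), np.float64(0.91), np.float64(-0.28), 0.0], [np.float64(0.0002), np.float64(-0.0095), np.float64(0.0303), np.float64(5.12), np.float64(0.91), np.float64(-0.28), 0.0],
[... 1876 characters left out ...]
0.028), np.float64(0.013), np.float64(5.12), np.float64(0.91), np.float64(-0.28), 0.0], [np.float64(-0.0077), np.float64(0.029), np.float64(0.0103), np.float64(5.12), np.float64(0.91), np.float64(-0.28), 0.0], [np.float64(-0.008), np.float64(0.0298), np.float64(0.0076), np.float64(5.12), np.float64(0.91), np.float64(-0.28), 0.0], [np.float64(-0.0083), np.float64(0.0303), np.float64(0.0048), np.float64(5.12), np.float64(0.91), np.float64(-0.28), 0.0], [np.float64(-0.0085), np.float64(0.0306), np.float64(0.0019), np.float64(5.12), np.float64(0.91), np.float64(-0.28), 0.0], [np.float64(-0.0086), np.float64(0.0306), np.float64(-0.001), np.float64(5.12), np.float64(0.91), np.float64(-0.28), 0.0]]
```

{"method": "arm_command", "body": {
  "plan": [
    [[0.002,-0.024,0.021,5.1,0.9,-0.3,0],[0.002,-0.022,0.023,5.1,0.9,-0.3,0],[0.002,-0.02,0.025,5.1,0.9,-0.3,0],[0.001,-0.017,0.027,5.1,0.9,-0.3,0],[0.001,-0.015,0.028,5.1,0.9,-0.3,0],[0.001,-0.012,0.029,5.1,0.9,-0.3,0],[0,-0.01,0.03,5.1,0.9,-0.3,0],[0,-0.007,0.031,5.1,0.9,-0.3,0],[-0.001,-0.004,0.0315,5.1,0.9,-0.3,0],[-0.001,-0.001,0.032,5.1,0.9,-0.3,0],[-0.002,0.002,0.032,5.1,0.9,-0.3,0],[-0.002,0.0045,0.031,5.1,0.9,-0.3,0],[-0.003,0.007,0.031,5.1,0.9,-0.3,0],[-0.003,0.01,0.03,5.1,0.9,-0.3,0],[-0.004,0.0125,0.029,5.1,0.9,-0.3,0],[-0.004,0.015,0.0275,5.1,0.9,-0.3,0],[-0.005,0.0175,0.026,5.1,0.9,-0.3,0],[-0.005,0.02,0.0245,5.1,0.9,-0.3,0],[-0.006,0.022,0.0225,5.1,0.9,-0.3,0],[-0.006,0.0235,0.02,5.1,0.9,-0.3,0]]
  ]
}}

```text
t: 2.47
tool_pos: [0.4356, 0.019, 0.1876]
tool_rot: [1.616, 1.227, -1.7]
contact_force: [1.6, 1.8, -0.6]
opening: -0.0003
```

```bash
sed -i 's/out.append(\[\(.*\),op\])/out.append([float(v) for v in [\1,op]])/' h.py
python3 - <<'E'
from h import *
o=ctrl.get_obs();print(o["t"],o["tool_pos"],o["q"])
rows(tool(.35),loc(0,-.08,.12),14)
E
```

```text
2.4667 [0.43559201 0.01899194 0.18759997] [-0.24392445 -0.2441287   1.98341268  0.17817446  1.63620519  0.27933138]
[[-0.0002, 0.0156, 0.0075, 2.67, 0.43, -0.16, 0.0], [-0.0003, 0.0159, 0.0068, 2.67, 0.43, -0.16, 0.0], [-0.0003, 0.0162, 0.006, 2.67, 0.43, -0.16, 0.0], [-0.0004, 0.0164, 0.0052, 2.67, 0.43, -0.16, 0.0], [-0.0005, 0.0167, 0.0045, 2.67, 0.43, -0.16, 0.0], [-0.0006, 0.0169, 0.0037, 2.67, 0.43, -0.16, 0.0], [-0.0007, 0.017, 0.0029, 2.67, 0.43, -0.16, 0.0], [-0.0007, 0.0171, 0.0021, 2.67, 0.43, -0.16, 0.0], [-0.0008, 0.0172, 0.0013, 2.67, 0.43, -0.16, 0.0], [-0.0008, 0.0172, 0.0005, 2.67, 0.43, -0.16, 0.0], [-0.0009, 0.0172, -0.0003, 2.67, 0.43, -0.16, 0.0], [-0.0009, 0.0172, -0.0011, 2.67, 0.43, -0.16, 0.0], [-0.001, 0.0171, -0.0019, 2.67, 0.43, -0.16, 0.0], [-0.001, 0.017, -0.0027, 2.67, 0.43, -0.16, 0.0]]
```

{"method": "arm_command", "body": {
  "plan": [
    [[0,0.0156,0.0075,2.7,0.4,-0.2,0.0],[0,0.016,0.007,2.7,0.4,-0.2,0.0],[0,0.016,0.006,2.7,0.4,-0.2,0.0],[0,0.0165,0.005,2.7,0.4,-0.2,0.0],[-0.0005,0.0165,0.0045,2.7,0.4,-0.2,0.0],[-0.0005,0.017,0.0035,2.7,0.4,-0.2,0.0],[-0.0005,0.017,0.003,2.7,0.4,-0.2,0.0],[-0.0005,0.017,0.002,2.7,0.4,-0.2,0.0],[-0.001,0.017,0.001,2.7,0.4,-0.2,0.0],[-0.001,0.017,0.0005,2.7,0.4,-0.2,0.0],[-0.001,0.017,0,2.7,0.4,-0.2,0.0],[-0.001,0.017,-0.001,2.7,0.4,-0.2,0.0],[-0.001,0.017,-0.002,2.7,0.4,-0.2,0.0],[-0.001,0.017,-0.0025,2.7,0.4,-0.2,0.0],[0,0,0,0,0,0,0]]
  ]
}}

```text
t: 3.72
tool_pos: [0.5661, -0.1959, 0.1163]
tool_rot: [-2.065, -0.72, 2.221]
contact_force: [-1.3, 0.2, 0.9]
opening: 0.0004
```

Run:
```python
from h import *
o=ctrl.get_obs();print(o["t"],o["tool_pos"],loc(0,-.08,.12),o["contact_force"])
T,im=snap("wrist","w1.png")
pts("wrist",T,["pad_top","pivot","tip","mark","scale_top"])
print(proj(loc(0,.2,.05),T),proj(loc(0,.2,.096),T))
rows(tool(.35),loc(0,-.08,.08),5)
```

```text
3.7167 [ 0.56606634 -0.19587389  0.11631355] [ 0.56396481 -0.17437238  0.12      ] [-1.26787249  0.17774894  0.92079334]
wrist pad_top 0.59 [ 0.5709 -0.1745  0.064 ]
wrist pivot 0.65 [ 0.5741  0.0881 -0.0046]
wrist pivot 0.58 [ 0.5432 -0.1027  0.0488]
wrist tip 0.76 [0.4706 0.0884 0.0494]
wrist mark 0.74 [0.469  0.0875 0.0927]
wrist scale_top 0.69 [0.4555 0.0751 0.1342]
[105.87744734 191.24906359] [ 75.6283578  202.06724023]
[[0.0083, -0.0008, -0.001, -0.57, -0.04, 0.04, 0.0], [0.0083, -0.0008, -0.001, -0.57, -0.04, 0.04, 0.0], [0.0083, -0.0008, -0.001, -0.57, -0.04, 0.04, 0.0], [0.0083, -0.0008, -0.001, -0.57, -0.04, 0.04, 0.0], [0.0083, -0.0008, -0.001, -0.57, -0.04, 0.04, 0.0]]
```

View pics/w1.png

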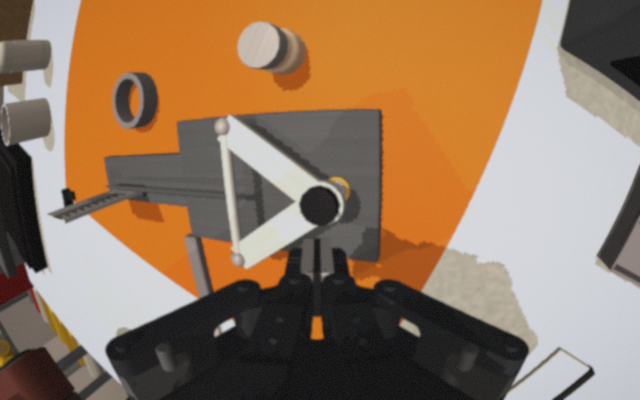

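Run:
```python
from h import *
c=calibration("wrist")
def ray(px,T):
    d=(np.array(px)-[c["cx"],c["cy"]]);r=np.hypot(*d);th=r/c["fx"];v=np.r_[np.sin(th)*d/r,np.cos(th)]
    return T[:3,:3]@v,T[:3,3]
def at_z(px,T,z):
    v,o=ray(px,T);return o+v*(z-o[2])/v[2]
T,im=snap("wrist")
for n in("pad","clip","pointer"):
    for d in cut_out("wrist",n)[:2]:
        ys,xs=np.nonzero(d["mask"]);print(n,d["conf"],xs.mean(),ys.mean(),xs.min(),xs.max(),ys.min(),ys.max(),at_z([xs.mean(),ys.mean()],T,.062))
for px in((222,126),(238,258)):print(at_z(px,T,.055))
cv2.imwrite("pics/w1c.png",cv2.resize(im[160:240,30:160,::-1],None,fx=6,fy=6,interpolation=cv2.INTER_CUBIC))
```

```text
pad 0.66 323.92845911949684 205.37264150943398 304 343 185 225 [ 0.56909136 -0.17622821  0.062     ]
clip 0.68 69.95918367346938 194.6122448979592 63 78 187 202 [0.41990023 0.17824004 0.062     ]
pointer 0.81 176.17283950617283 190.56913580246913 112 229 184 199 [ 0.5229141  -0.04477273  0.062     ]
[ 0.59219842 -0.07732871  0.055     ]
[ 0.48595971 -0.11785514  0.055     ]
```

View pics/w1c.png

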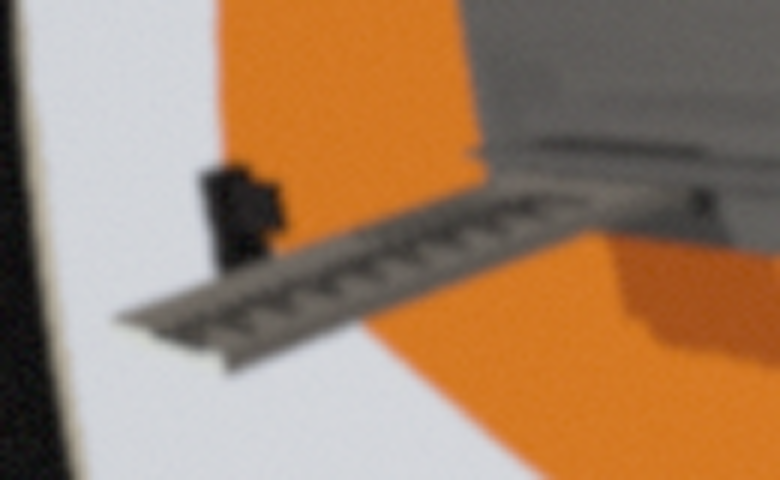

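```bash
sed -i 's/^P=.*; Y=np.array(\[-.362,.932,0\])/P=np.array([.5385,-.0985,0.]); Y=np.array([-.359,.933,0])/' h.py
cat >> h.py <<'E'
def ray(px,T):
    c=calibration("wrist")
    d=(np.array(px)-[c["cx"],c["cy"]]);r=np.hypot(*d);th=r/c["fx"];v=np.r_[np.sin(th)*d/r,np.cos(th)]
    return T[:3,:3]@v,T[:3,3]
def at_y(px,T,y):
    v,o=ray(px,T);p=o+v*(y-(o-P)@Y)/(v@Y)-P; return np.round([p@X,p@Y,p[2]],4)
E
python3 - <<'E'
from h import *
T=T_cam("wrist")
print("cam",[(T[:3,3]-P)@a for a in(X,Y,Z)])
print("mark",at_y((77.3,194.5),T,.203)); print("tip",at_y((108.3,185),T,.2)); print("scaletop corners",at_y((49.5,213.5),T,.225),at_y((68.5,221),T,.225))
rows(tool(.35),loc(0,-.08,.08),5)
E
```

```text
cam [np.float64(0.06520252327678146), np.float64(-0.15167128524540288), np.float64(0.2512448043862992)]
mark [0.0027 0.203  0.0929]
tip [0.0021 0.2    0.0476]
scaletop corners [-0.0112  0.225   0.1274] [-0.0282  0.225   0.1043]
[[0.0083, -0.0009, -0.0017, -0.55, -0.02, 0.04, 0.0], [0.0083, -0.0009, -0.0017, -0.55, -0.02, 0.04, 0.0], [0.0083, -0.0008, -0.0017, -0.55, -0.02, 0.04, 0.0], [0.0083, -0.0008, -0.0017, -0.55, -0.02, 0.04, 0.0], [0.0083, -0.0008, -0.0017, -0.55, -0.02, 0.04, 0.0]]
```

Run:
```python
from h import *
rows(tool(.30),loc(0,-.08,.075),6)
```

```text
[[0.0077, -0.0004, -0.0014, -0.46, -0.01, 0.51, 0.0], [0.0077, -0.0005, -0.0014, -0.46, -0.01, 0.51, 0.0], [0.0077, -0.0005, -0.0014, -0.46, -0.01, 0.51, 0.0], [0.0077, -0.0006, -0.0014, -0.46, -0.01, 0.51, 0.0], [0.0077, -0.0007, -0.0014, -0.46, -0.01, 0.51, 0.0], [0.0077, -0.0007, -0.0014, -0.46, -0.01, 0.51, 0.0]]
```

{"method": "arm_command", "body": {
  "plan": [
    [[0.0077,-0.0005,-0.0014,-0.46,0,0.5,0],[0.0077,-0.0005,-0.0014,-0.46,0,0.5,0],[0.0077,-0.0005,-0.0014,-0.46,0,0.5,0],[0.0077,-0.0005,-0.0014,-0.46,0,0.5,0],[0.0077,-0.0005,-0.0014,-0.46,0,0.5,0],[0.0077,-0.0005,-0.0014,-0.46,0,0.5,0],[0,0,0,0,0,0,0],[0,0,0,0,0,0,0]]
  ]
}}

```text
t: 4.88
tool_pos: [0.5662, -0.1695, 0.0691]
tool_rot: [2.062, 0.72, -2.181]
contact_force: [0.4, 0.3, 0.3]
opening: 0.0002
```

Run:
```python
from h import *
o=ctrl.get_obs();p=o["tool_pos"]-P;print(o["t"],[p@a for a in(X,Y,Z)],o["contact_force"],R.from_rotvec(o["tool_rot"]).as_matrix()[:,0]@Y)
T,im=snap("wrist","w2.png")
pts("wrist",T,["pad_top","tip","mark"])
rows(tool(.30),loc(0,-.08,.068),2)
rows(tool(.30),loc(0,-.08,.050),10)
```

```text
4.8833 [np.float64(0.00029809962133062494), np.float64(-0.07623423369668036), np.float64(0.06911954048755824)] [0.40960845 0.30093168 0.29335617] 0.29271485185130586
wrist pad_top 0.63 [ 0.572  -0.1749  0.0656]
wrist tip 0.59 [ 0.5397 -0.1022  0.0533]
wrist tip 0.56 [0.4728 0.0915 0.0502]
wrist mark 0.73 [0.4679 0.0881 0.0931]
[[0.0006, 0.0016, 0.0003, 0.2, -0.01, -0.12, 0.0], [0.0006, 0.0016, 0.0003, 0.2, -0.01, -0.12, 0.0]]
[[0.0018, 0.0008, 0.0001, 0.04, -0.0, -0.02, 0.0], [0.0018, 0.0008, 0.0001, 0.04, -0.0, -0.02, 0.0], [0.0018, 0.0008, 0.0001, 0.04, -0.0, -0.02, 0.0], [0.0018, 0.0008, 0.0001, 0.04, -0.0, -0.02, 0.0], [0.0018, 0.0008, 0.0001, 0.04, -0.0, -0.02, 0.0], [0.0018, 0.0008, 0.0001, 0.04, -0.0, -0.02, 0.0], [0.0018, 0.0008, 0.0001, 0.04, -0.0, -0.02, 0.0], [0.0018, 0.0008, 0.0001, 0.04, -0.0, -0.02, 0.0], [0.0018, 0.0009, 0.0001, 0.04, -0.0, -0.02, 0.0], [0.0018, 0.0009, 0.0001, 0.04, -0.0, -0.02, 0.0]]
```

View pics/w2.png

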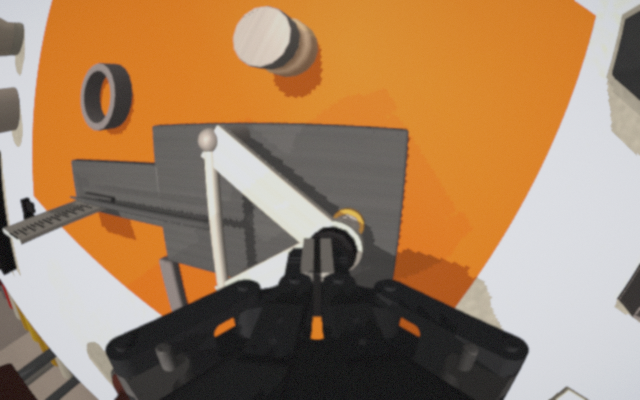

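{"method": "arm_command", "body": {
  "plan": [
    [[-0.0007,0.0024,0.0002,0.2,0,-0.1,0],[-0.0007,0.0024,0.0002,0.2,0,-0.1,0],[0.002,0.0006,0,0,0,0,0],[0.002,0.0006,0,0,0,0,0],[0.002,0.0006,0,0,0,0,0],[0.002,0.0006,0,0,0,0,0],[0.002,0.0006,0,0,0,0,0],[0.002,0.0006,0,0,0,0,0],[0,0,0,0,0,0,0]]
  ]
}}

```text
t: 5.83
tool_pos: [0.5704, -0.1784, 0.0592]
tool_rot: [2.073, 0.709, -2.182]
contact_force: [0.2, -0.2, 2.7]
opening: 0.0003
```

```bash
cat >> h.py <<'E'
def st():
    o=ctrl.get_obs();p=o["tool_pos"]-P;print(round(o["t"],2),np.round([p@a for a in(X,Y,Z)],4),o["contact_force"].round(2),(R.from_rotvec(o["tool_rot"]).as_matrix()[:,0]@Y).round(3))
E
python3 - <<'E'
from h import *
st()
T,im=snap("wrist","w3.png")
pts("wrist",T,["tip","mark"])
T,_=snap("side"); pts("side",T,["tip","mark","mount"])
cv2.imwrite("pics/w3c.png",cv2.resize(im[150:290,0:200,::-1],None,fx=4,fy=4,interpolation=cv2.INTER_CUBIC))
E
```

```text
5.83 [ 0.001  -0.086   0.0592] [ 0.21 -0.16  2.65] 0.291
wrist tip 0.93 [0.473  0.0904 0.0623]
wrist tip 0.3 [ 0.3807 -0.0519  0.0014]
wrist mark 0.63 [0.4679 0.0878 0.0983]
side mark 0.63 [0.4659 0.0958 0.096 ]
side mount 0.72 [ 0.5349 -0.1033  0.0007]
```

View pics/w3c.png

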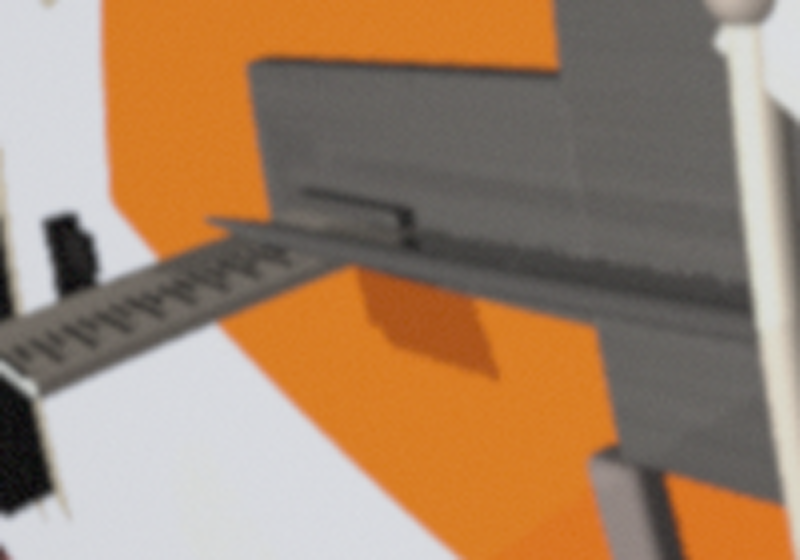

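{"method": "arm_command", "body": {
  "plan": [
    [[0.002,0.0005,0,0,0,0,0],[0.002,0.0005,0,0,0,0,0],[0.002,0.0005,0,0,0,0,0],[0.002,0.0005,0,0,0,0,0],[0,0,0,0,0,0,0]]
  ]
}}

```text
t: 6.6
tool_pos: [0.5705, -0.1787, 0.0515]
tool_rot: [2.073, 0.708, -2.181]
contact_force: [-1.2, -0.1, 3.3]
opening: -0.0
```

Run:
```python
from h import *
st()
T,im=snap("wrist","w4.png")
pts("wrist",T,["tip","mark"])
cv2.imwrite("pics/w4c.png",cv2.resize(im[160:260,0:130,::-1],None,fx=6,fy=6,interpolation=cv2.INTER_CUBIC))
```

```text
6.6 [ 0.0011 -0.0863  0.0515] [-1.24 -0.11  3.28] 0.289
wrist tip 0.74 [0.4704 0.0869 0.0777]
wrist mark 0.71 [0.4703 0.0883 0.0935]
```

View pics/w4c.png

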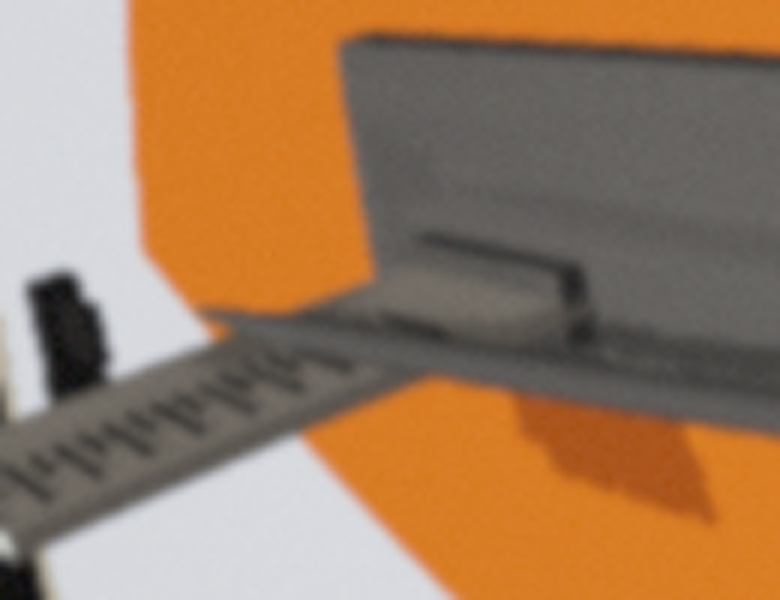

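Run:
```python
from h import *
T=T_cam("wrist")
print("tip",at_y((33.3,212),T,.198),"mark",at_y((17.5,216),T,.203),at_y((16.5,212),T,.203),at_y((17.8,220),T,.203))
```

```text
tip [0.0015 0.198  0.0764] mark [0.0023 0.203  0.0942] [0.0064 0.203  0.0942] [-0.0015  0.203   0.0949]
```

{"method": "arm_command", "body": {
  "plan": [
    [[0.002,0.0004,0,0,0,0,0],[0.002,0.0004,0,0,0,0,0],[0.0015,0.0004,0,0,0,0,0],[0,0,0,0,0,0,0]]
  ]
}}

```text
t: 7.08
tool_pos: [0.5705, -0.1785, 0.0465]
tool_rot: [2.072, 0.707, -2.181]
contact_force: [-1.5, -1.2, 4.1]
opening: -0.0001
```

Run:
```python
from h import *
st()
T,im=snap("wrist","w5.png")
pts("wrist",T,["tip","mark"])
cv2.imwrite("pics/w5c.png",cv2.resize(im[170:260,0:120,::-1],None,fx=6,fy=6,interpolation=cv2.INTER_CUBIC))
```

```text
7.08 [ 0.0011 -0.0862  0.0465] [-1.45 -1.17  4.11] 0.288
wrist tip 0.59 [0.4729 0.085  0.0829]
wrist mark 0.51 [0.4688 0.0879 0.0944]
```

View pics/w5c.png

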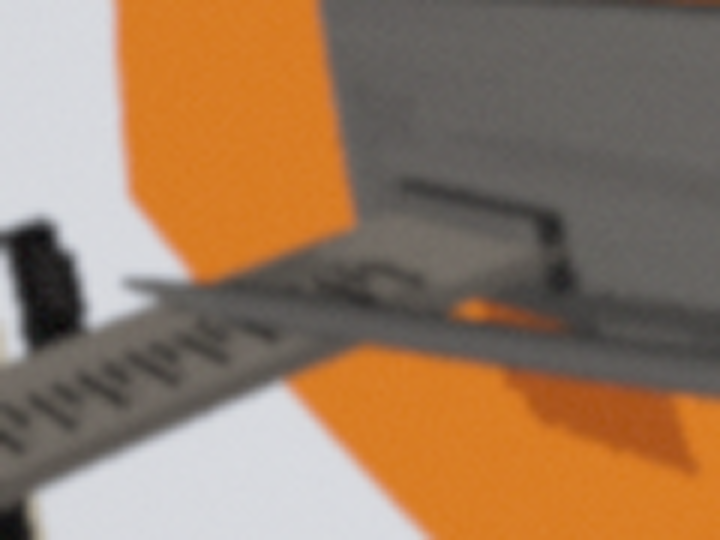

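Run:
```python
from h import *
T=T_cam("wrist")
print("tip",at_y((20.8,216.7),T,.1965),"mark",at_y((13.7,218.3),T,.203),at_y((13.7,222),T,.203))
```

```text
tip [0.0019 0.1965 0.0873] mark [0.0015 0.203  0.0939] [-0.0019  0.203   0.0949]
```

{"method": "arm_command", "body": {
  "plan": [
    [[0.0014,0.0004,0,0,0,0,0],[0.0013,0.0004,0,0,0,0,0],[0,0,0,0,0,0,0]]
  ]
}}

```text
t: 7.48
tool_pos: [0.5705, -0.1784, 0.0442]
tool_rot: [2.072, 0.708, -2.181]
contact_force: [-0.9, -1.5, 4.5]
opening: -0.0002
```

Run:
```python
from h import *
st()
T,im=snap("wrist","w6.png")
pts("wrist",T,["tip","mark"])
T,_=snap("side"); pts("side",T,["tip","mark","mount"])
cv2.imwrite("pics/w6c.png",cv2.resize(im[180:260,0:106,::-1],None,fx=7,fy=7,interpolation=cv2.INTER_CUBIC))
```

```text
7.48 [ 0.0011 -0.086   0.0442] [-0.86 -1.52  4.5 ] 0.289
wrist tip 0.77 [0.4721 0.0889 0.0905]
wrist mark 0.6 [0.4699 0.0859 0.0974]
side mark 0.59 [0.4653 0.0928 0.0963]
side mount 0.97 [ 0.5344 -0.1026  0.0025]
```

View pics/w6c.png

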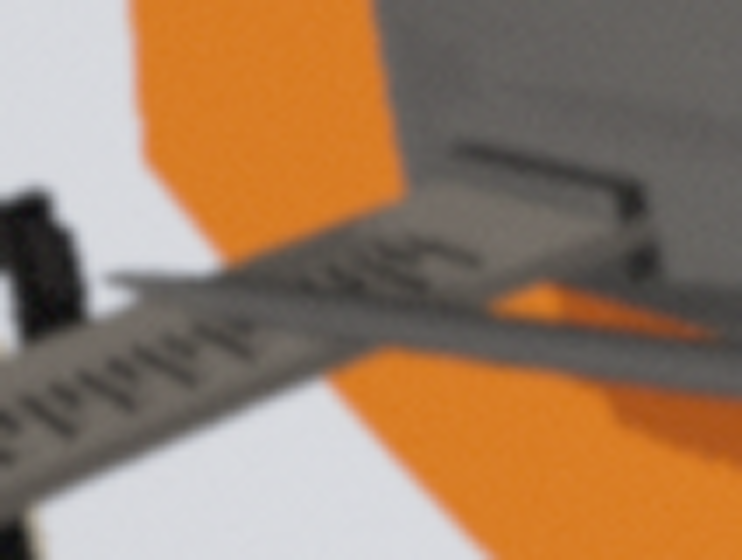

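Run:
```python
from h import *
T=T_cam("wrist")
print("tip",at_y((15.3,219.7),T,.1955),"mark",at_y((11.7,220.7),T,.203),at_y((11.9,218),T,.203))
# expected pixels: tip heights vs mark hypothesis with -2.4mm-ish bias ignored
for h in (.088,.09,.092,.094,.096): print(h,proj(loc(.002,np.sqrt(.04-(h-.05)**2),h),T).round(1))
for h in(.093,.095,.097): print("mark",h,proj(loc(.002,.203,h),T).round(1))
```

```text
tip [0.0013 0.1955 0.0923] mark [-0.      0.203   0.0946] [0.0024 0.203  0.0936]
0.088 [ 18.4 217.5]
0.09 [ 16.9 218.2]
0.092 [ 15.3 218.9]
0.094 [ 13.8 219.6]
0.096 [ 12.3 220.3]
mark 0.093 [ 12.5 218.2]
mark 0.095 [ 10.9 218.8]
mark 0.097 [  9.2 219.5]
```

{"method": "arm_command", "body": {
  "plan": [
    [[0.0008,0.0002,0,0,0,0,0],[0,0,0,0,0,0,0],[0,0,0,0,0,0,0],[0,0,0,0,0,0,0],[0,0,0,0,0,0,0],[0,0,0,0,0,0,0],[0,0,0,0,0,0,0],[0,0,0,0,0,0,0],[0,0,0,0,0,0,0],[0,0,0,0,0,0,0],[0,0,0,0,0,0,0],[0,0,0,0,0,0,0],[0,0,0,0,0,0,0],[0,0,0,0,0,0,0],[0,0,0,0,0,0,0],[0,0,0,0,0,0,0]]
  ]
}}

```text
t: 9.17
tool_pos: [0.5705, -0.1784, 0.0439]
tool_rot: [2.072, 0.708, -2.181]
contact_force: [-2.3, -0.7, 4.4]
opening: 0.0001
```

Run:
```python
from h import *
st()
for i in range(4):
    T,im=snap("wrist","w7.png"); pts("wrist",T,["tip","mark"])
im=im[180:260,0:106,::-1]
cv2.imwrite("pics/w7c.png",cv2.resize(im,None,fx=7,fy=7,interpolation=cv2.INTER_CUBIC))
st()
```

```text
9.17 [ 0.0011 -0.086   0.0439] [-2.29 -0.67  4.44] 0.289
wrist tip 0.92 [0.4746 0.0836 0.0903]
wrist tip 0.48 [ 0.5741  0.0875 -0.0034]
wrist mark 0.51 [0.4691 0.0884 0.096 ]
wrist tip 0.62 [0.4713 0.0827 0.091 ]
wrist mark 0.74 [0.4687 0.0858 0.093 ]
wrist tip 0.79 [0.4722 0.0825 0.0931]
wrist mark 0.7 [0.4689 0.086  0.0977]
wrist tip 0.96 [0.4734 0.086  0.0935]
wrist mark 0.67 [0.4678 0.0895 0.0965]
9.77 [ 0.0011 -0.0861  0.0439] [-1.99 -0.83  4.11] 0.289
```

View pics/w7c.png

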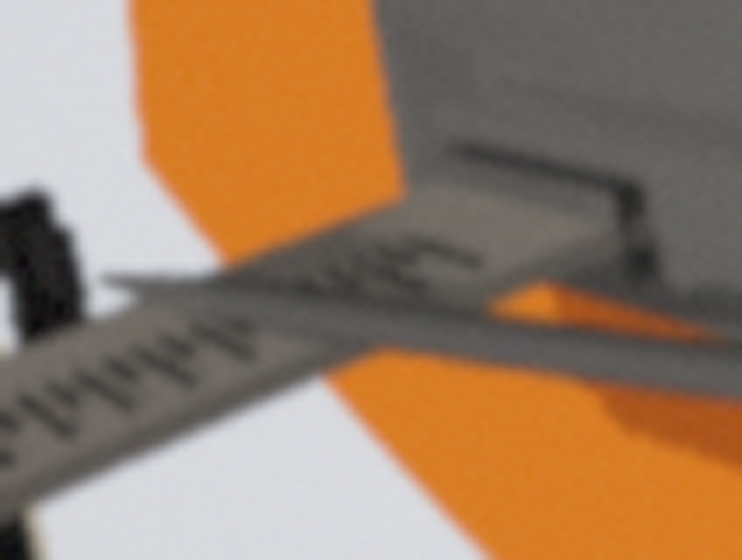

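{"method": "arm_command", "body": {
  "plan": [
    [[0.0009,0.0002,0,0,0,0,0],[0.0006,0.0002,0,0,0,0,0],[0,0,0,0,0,0,0],[0,0,0,0,0,0,0],[0,0,0,0,0,0,0],[0,0,0,0,0,0,0],[0,0,0,0,0,0,0],[0,0,0,0,0,0,0],[0,0,0,0,0,0,0],[0,0,0,0,0,0,0],[0,0,0,0,0,0,0],[0,0,0,0,0,0,0],[0,0,0,0,0,0,0],[0,0,0,0,0,0,0],[0,0,0,0,0,0,0],[0,0,0,0,0,0,0]]
  ]
}}

```text
t: 11.1
tool_pos: [0.5704, -0.1783, 0.0431]
tool_rot: [2.071, 0.709, -2.181]
contact_force: [-2.2, -0.7, 6.0]
opening: 0.0003
```

Run:
```python
from h import *
st()
for i in range(4):
    T,im=snap("wrist","w8.png"); pts("wrist",T,["tip","mark"])
im=im[180:260,0:106,::-1]
cv2.imwrite("pics/w8c.png",cv2.resize(im,None,fx=7,fy=7,interpolation=cv2.INTER_CUBIC))
st()
```

```text
11.1 [ 0.0011 -0.086   0.0431] [-2.15 -0.66  5.99] 0.289
wrist tip 0.88 [0.4748 0.0854 0.0956]
wrist mark 0.63 [0.47   0.0889 0.0945]
wrist tip 0.65 [0.4763 0.0824 0.0945]
wrist mark 0.75 [0.4703 0.0873 0.0961]
wrist tip 0.73 [0.4743 0.0858 0.0975]
wrist mark 0.52 [0.4687 0.0877 0.095 ]
wrist tip 0.71 [0.4734 0.0853 0.0941]
wrist mark 0.74 [0.4686 0.0856 0.0943]
11.7 [ 0.0011 -0.086   0.0431] [-1.58 -1.63  5.31] 0.289
```

View pics/w8c.png

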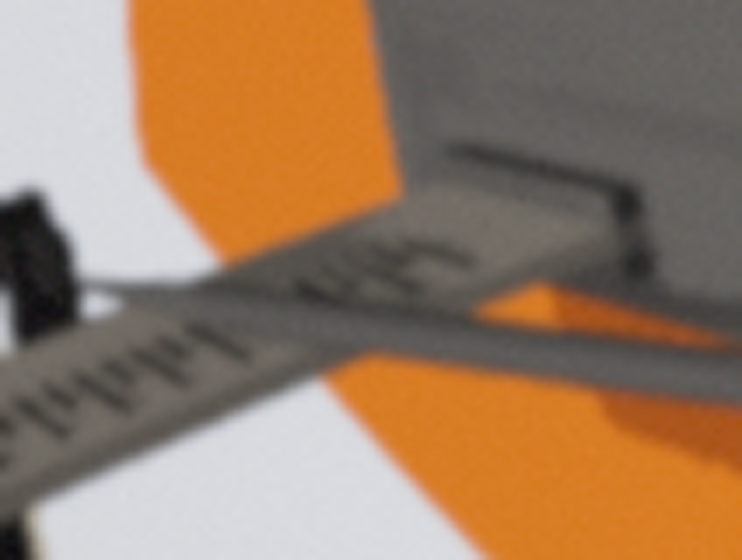

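Pixels and detector both put the tip level with the mark, and it has been held for about 1.6 s; now releasing straight up.

{"method": "arm_command", "body": {
  "plan": [
    [[-0.003,-0.0009,0,0,0,0,0],[-0.004,-0.0012,0,0,0,0,0],[-0.005,-0.0015,0,0,0,0,0],[-0.007,-0.002,0,0,0,0,0],[-0.01,-0.003,0,0,0,0,0],[-0.015,-0.0045,0,0,0,0,0],[-0.015,-0.0045,0,0,0,0,0],[-0.015,-0.0045,0,0,0,0,0],[0,0,0,0,0,0,0],[0,0,0,0,0,0,0],[0,0,0,0,0,0,0],[0,0,0,0,0,0,0],[0,0,0,0,0,0,0]]
  ]
}}

```text
t: 12.78
tool_pos: [0.5688, -0.1756, 0.1216]
tool_rot: [2.071, 0.714, -2.184]
contact_force: [-0.1, 0.2, -0.6]
opening: -0.0
```

Run:
```python
from h import *
st()
T,im=snap("wrist","w9.png"); pts("wrist",T,["tip","mark","pad_top","pivot"])
for n in("side","top"):
    T,_=snap(n); pts(n,T,["mount","pad_top","screw_jar"])
```

```text
12.78 [ 0.0006 -0.0828  0.1216] [-0.11  0.19 -0.63] 0.294
wrist tip 0.72 [0.4716 0.0896 0.0516]
wrist mark 0.68 [0.4682 0.0905 0.094 ]
wrist pad_top 0.94 [ 0.5694 -0.1727  0.0685]
wrist pivot 0.79 [ 0.5444 -0.1003  0.0508]
wrist pivot 0.2 [ 0.57   -0.1773  0.0674]
side mount 0.56 [ 5.355e-01 -1.035e-01  4.000e-04]
side pad_top 0.41 [ 0.5704 -0.1743  0.0615]
side pad_top 0.16 [ 0.3793 -0.0513  0.0015]
side screw_jar 0.73 [0.4694 0.43   0.0015]
side screw_jar 0.47 [ 6.574e-01 -9.370e-02 -4.000e-04]
top mount 0.83 [ 0.5357 -0.0982  0.0028]
top mount 0.34 [0.5961 0.4493 0.0039]
top pad_top 0.58 [ 0.5641 -0.1788  0.0598]
top pad_top 0.49 [0.4596 0.0801 0.1328]
top screw_jar 0.57 [ 0.6571 -0.0855  0.0029]
```

View pics/w9.png

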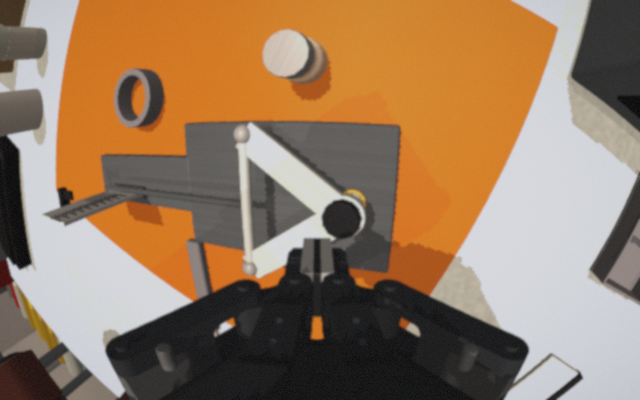

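The gripper is clear of the pad (340,218), the pointer is back down (tip height about 51 mm), and the mount and bystanders are where they were.

```bash
python3 -c "
from station import finish_job
print(finish_job())"
```

```text
the job is handed in; nothing more can be done
None
```

I pressed the pad with closed fingertips until the pointer's tip stood level with the index mark, held it there, then lifted straight off and handed the job in. I have no verdict on the run.

- **Level check:** during the last hold, about 1.6 s, four detector readings averaged 95.4 mm for the tip and 95.0 mm for the mark. My own pixel reading of the tip gave about 96 mm.
- **Earlier hold:** for about 2 s before that I held slightly lower. There the detector put the tip 3 to 4 mm under the mark and my pixel estimate about 1.5 mm under, so I pressed 0.8 mm further.
- **Force:** the vertical force during the last hold was 5 to 6 N.
- **After release:** the tip was back at about 51 mm (50 mm is rest) and the force on the tool read zero within noise. The mount and jar read within 3 mm of their starting positions, which is within the detector's error. The tape and knife looked unmoved in the last picture. I did not re-measure the mug, spray, squeegee or blade tray.
- **Disagreements:** single detector readings of tip and mark scattered by 2 to 4 mm. The side camera never found the tip, so the level check rests on the wrist camera alone.

The fingers pressed about 5 mm beyond the pad's centre, away from the pivot, but stayed on the pad.

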